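# Fix a tape roll on its stand with a push-on cap

## Robot

A 6-joint arm with a two-finger parallel gripper is mounted at the origin on a cart in front of the work surface, level with it; the furniture and walls round the work are solid. World frame = base frame: x ahead of the robot, y to its left, z up, the work surface at z = 0. Lengths are in m, angles in rad, forces in N, time in s.
With the tool pointing down it reaches from about 0.35 to 0.775 m from the base axis. Payload 5.5 kg.
Tool frame: the origin (TCP) lies midway between the tips of the shut fingers; the grasp point (between the pads) lies 19 mm behind it; x points along the fingers, y is the direction in which the jaws open and shut, and the axes are right-handed (so a half turn about x gives the same grasp; the last joint's range is limited). The gripper opens to 85 mm and grips with 20 to 120 N. Pads are 22 mm wide; open, the fingers measure 114 mm over their backs; the gripper's body (76 mm by 85 mm) begins 54 mm behind the grasp point. The pads swing forward as they close: fully open they stand 13 mm farther back than shut.
Start: joints at [-1.399, 0.313, 0.046, 1.304, 0, 1.431], TCP at [0.176, -0.547, 0.231] pointing down, gripper open.
Joint ranges: [-2.76, 2.76], [-0.86, 1.69], [-1.03, 1.26], [-2.2, 2.34], [-1.47, 1.5], [-3.14, 3.14]. Speed limits (rad/s): [2.57, 2.57, 3.14, 3.14, 3.14, 3.14].

## Interface

Orientations are given as a unit quaternion [w, x, y, z].
In Python, from workcell import env, optics, order, models gives the robot as it stands. The module is installed in compiled form; this text tells all that it offers.
- The arm moves only by the tool servo_tool, never from a script. Its argument "moves" is a list of rows, each a list of 5 numbers: the shift along the tool's x, y, z in cm, then the turn about the tool's x in rad, then the closure, from -1 (fully open) to 1 (shut). A call has exactly 10 rows; each row shifts and turns the commanded pose from where the row before left it, along the tool's axes as they then stand; what a row does not reach is not made up. A row lasts 1/8 s, in which the tool goes at most 62.5 mm and 10.7 degrees, less where a joint would pass 70% of its speed; a pose out of reach is approached as far as the arm can. A call is refused whole if a number of a shift passes 6.25 or a number of a turn 0.188, either way. A call with a gripper value outside its range is refused whole. The fingers move at their own pace and stop on an object; "grip_force" is the grip in N (left out, the last holds). Time passes only in rows, so rows that do not move let the fingers close, or fill a call up. It gives the time, the measured TCP pose, the force and the opening at its end, in the units of the state.
- env.get_state(): the state, without advancing time (a new reading comes with each control period).
- optics.read_camera(name): name is "scene" or "top" or "wrist"; returns a dict with "pixels" (480x640x3 uint8, blue, green, red), "vertical_fov" (degrees; the focal length in pixels is half the picture's height over the tangent of half this angle, whatever the lens; pixels are square), "cx", "cy" (the principal point, pixels), "k1" (the pictures are not rectified: a ray, as slopes to the right and down, at radius r is drawn at 1 + k1 r^2 times it, then the intrinsics apply), "extrinsics" (4x4, takes a point from world to camera coordinates). Camera axes: x right, y up, looking along -z (the intrinsics and any distortion apply to the point x, -y, -z); pixel columns grow to the right and rows downward; lengths in m; the calibration is good to about 2 mm. A picture is of the moment at which its call begins. There is no depth.
- order.hand_in(): hands the job in, once; it reports no verdict.
Trained networks look in a picture, given as the dict that the camera call returned (one of the last four; its "shot" number tells which), for a name from the list of things; names that differ only in an ending like _2 or _b are one class to them, and where a whole thing is asked for, a point or a joint stands for the part that bears it (a point fixed in the world has none). Each returns a list of dicts, best first, with "conf" (0 to 1); they miss things now and then, are a little off and sometimes report something else, mostly with a low value. They report only what shows in the picture. A call takes as long as a camera call.
- models.outline_of(name, picture): "pixels" (480x640 bool, what is visible of it) and "location" ([column, row] in pixels, amid what is visible of it).
- models.pinpoint(name, picture): "location" ([column, row] in pixels: a listed point, or the origin of a listed thing).
The state is a dict: "clock": time; "joint_pos": joint angles; "qvel": joint speeds; "tau": joint torques, N m; "tcp_pos": TCP position; "orientation": TCP orientation; "wrist_force": force on the tool from outside, world axes, zero at the start; "ft_torque": the same for the moment, N m; "finger_gap": finger opening in m.
Only numpy, scipy, OpenCV 4.12 (cv2) and the standard library are available. Lean on these libraries where they do the work, as an engineer would, in place of code of your own. Each camera call takes 0.05 s, during which the arm holds its last target.

## Task

Put the ribbed metal push-on cap, flange down, onto the spindle of the tape stand and press it straight down until it is tight: the tape roll must be pushed down against the springy cushion under it until it comes up solid, and stay clamped under the cap. Press firmly by feel, but do not slam or force it once it is solid (the roll's core cracks at around 20 N), and let everything else lie where it is.

Things in the scene. Friction and masses are not known exactly. Their poses are not given: they have to be found in the camera images.
- push_cap: push-on cap, plain aluminium, about 30 g, 30 mm tall, flange down on the counter: round flange 40 mm wide and 4 mm thick, on it an upright ribbed hub 22 mm wide (z 4 to 30 mm), to be gripped across its sides at any yaw. A 10 mm toothed bore runs through it along z. Origin: centre of the underside, z up. May have swapped places with the eraser or sharpener.
- stand: tape stand, fixed to the counter: round dark steel foot, 94 mm wide and 13 mm high, with a plain upright steel spindle 9.5 mm thick, its tip 78 mm above the counter. Round the spindle, on the foot, a springy black rubber cushion, 54 mm wide, top at z 32 mm, carries the tape roll. Origin: centre of the foot's underside, on the spindle axis, z up.
- spindle_tip (a point): top of the spindle, on its axis, 78 mm above the counter; chamfered, a bore within about 2 mm of the axis enters. The teeth's grip builds up over the first 16 mm below the tip; then the cap takes a steady 4 to 8 N to slide down, and stays where it is left. It is tight when about 15 N in all no longer moves it, its underside then being 28 to 37 mm below the tip.
- tape_roll: pale tape roll on a grey core, 64 mm wide, 20 mm high, 14 mm bore, loose on the spindle, its top 52 mm above the counter. Origin: centre of its underside, z up. Pushed down, it sinks softly (1 to 3 N, cushion) by 2 to 10 mm, then comes up solid on a hidden stop; that depth differs from case to case and cannot be seen. More than about 20 N from the cap cracks the core.
- eraser: small eraser, 46x37x12 mm over its outline, lying on the counter; bystander. Origin: centre of its underside.
- pencil_sharpener: small grey pencil sharpener, 27x25x13 mm; bystander. Origin: centre of its underside.
- blue_roll: small blue roll of paper tape lying flat, 46 mm diameter, 15 mm high; bystander. Origin: centre of its underside.
- notes: block of sticky notes, 61x61x38 mm; bystander. Origin: centre of its underside.
- cards: stack of cards lying flat, 80x111x11 mm; bystander. Origin: centre of its underside.
- pen: blue pen, 148 mm long, 9 mm high; bystander. Origin: centre of its underside.

How it is judged:
On the way, in this order (a step that is already met when the one before it is completed fails the run):
1. the cap sits on the spindle, its underside at least 8 mm below the tip (z of push_cap in the frame of stand below 0.07 m and horizontal distance between push_cap and spindle_tip below 0.003 m), for 0.1 s.
2. the cap is pressed onto the roll with more than 6 N, so that the roll has come up solid (contact force between push_cap and tape_roll above 6 N and horizontal distance between push_cap and spindle_tip below 0.003 m), for 0.15 s.
At the end, for the whole second after the job is handed in: the cap sits straight on the spindle (within 2.5 mm of its axis, tilted less than 0.1 rad), its underside no higher than 52 mm above the foot's underside, at rest, and by its own grip keeps pressing on the tape roll with more than 0.8 N; the roll is on the spindle (horizontal distance between push_cap and spindle_tip below 0.0025 m and angle between the z axis of push_cap and the z axis of stand, either way round below 0.1 rad and z of push_cap in the frame of stand below 0.052 m and contact force between push_cap and tape_roll above 0.8 N and horizontal distance between tape_roll and stand below 0.005 m and linear speed of push_cap below 0.01 m/s); the robot touches nothing.
It fails at once if the cap presses on the roll with more than 22 N (contact force between push_cap and tape_roll above 22 N).
It fails at once if the eraser, sharpener, small blue roll, sticky notes, stack of cards or pen is shifted by more than 30 mm (distance of any of eraser, pencil_sharpener, blue_roll, notes, cards, pen from where it was at the start of the episode above 0.03 m).
It also fails if it takes over 51 s, if anything falls off the work surface, if the arm or the gripper's body presses on something with over 40 N, if the wrist force passes 120 N, or if a joint passes its speed limit or range.

## Working session

There is one attempt and no reset: what is moved stays moved. The work goes in short steps, Python scripts to look and compute and a tool call to move; the robot and the scene stay as the last step left them, time stands still between calls to the robot, and variables do not carry over. Pictures are saved under pics/ and viewed, and the job is handed in when it is done.

Besides the shell and the picture viewer there is one more tool, called by a JSON object that holds its "op" and its "data", one argument or row to a line. servo_tool: Moves the arm, as the interface text tells. Its arguments: {"type":"object","properties":{"moves":{"type":"array"},"grip_force":{"type":"number"}},"required":["moves"]}

```bash
mkdir -p pics
cat > h.py <<'E'
import numpy as np, cv2
from workcell import env, optics, order, models
def K(p):
    f=240/np.tan(np.radians(p["vertical_fov"])/2); return f
def ray(p,uv):
    f=K(p); d=np.array([(uv[0]-p["cx"])/f,(uv[1]-p["cy"])/f]); s=d.copy()
    for _ in range(30): s=d/(1+p["k1"]*(s@s))
    E=np.array(p["extrinsics"]); R=E[:3,:3]; o=-R.T@E[:3,3]
    v=R.T@np.array([s[0],-s[1],-1.]); return o,v/np.linalg.norm(v)
def proj(p,X):
    E=np.array(p["extrinsics"]); c=E[:3,:3]@np.array(X)+E[:3,3]
    s=np.array([c[0],-c[1]])/(-c[2]); s=s*(1+p["k1"]*(s@s)); return s*K(p)+[p["cx"],p["cy"]]
def atz(p,uv,z):
    o,v=ray(p,uv); return o+v*(z-o[2])/v[2]
def tri(rs):
    A=np.zeros((3,3));b=np.zeros(3)
    for o,v in rs:
        M=np.eye(3)-np.outer(v,v);A+=M;b+=M@o
    X=np.linalg.solve(A,b); return X,[np.linalg.norm((np.eye(3)-np.outer(v,v))@(X-o)) for o,v in rs]
E
python3 - <<'E'
from h import *
s=env.get_state(); print({k:np.round(v,3).tolist() for k,v in s.items()})
P={}
for n in ["scene","top","wrist"]:
    p=optics.read_camera(n);P[n]=p; cv2.imwrite(f"pics/{n}0.png",p["pixels"]); print(n,p["vertical_fov"],p["k1"],np.round(-np.array(p["extrinsics"])[:3,:3].T@np.array(p["extrinsics"])[:3,3],3))
for t,z in [("push_cap",0),("stand",0),("spindle_tip",.078),("tape_roll",.032),("eraser",0),("pencil_sharpener",0),("blue_roll",0),("notes",0)]:
    for n in P:
        for d in models.pinpoint(t,P[n])[:2]: print(t,n,round(d["conf"],2),np.round(d["location"],1),np.round(atz(P[n],d["location"],z),4))
E
```

```text
{'clock': 0.0, 'joint_pos': [-1.399, 0.314, 0.045, 1.304, 0.0, 1.431], 'qvel': [-0.001, -0.001, -0.001, -0.0, 0.001, -0.0], 'tau': [0.001, -48.063, 29.853, 0.019, -0.0, 0.0], 'tcp_pos': [0.176, -0.547, 0.23], 'orientation': [-0.109, -0.699, -0.11, 0.699], 'wrist_force': [0.974, 0.309, 0.717], 'ft_torque': [0.038, -0.026, -0.02], 'finger_gap': 0.085}
scene 50.12266427541667 -0.13070762564233596 [0.073 0.638 0.608]
top 47.437911157246944 -0.05775398411793586 [0.346 0.184 1.168]
wrist 66.1281002655856 -0.007674046294668502 [ 0.252 -0.523  0.372]
push_cap scene 0.83 [235.4 288.7] [0.6026 0.2858 0.    ]
push_cap scene 0.62 [337.3 190.8] [ 0.6785 -0.0557  0.    ]
push_cap top 0.77 [263.6 200.5] [0.6036 0.2899 0.    ]
stand scene 0.95 [360.  238.6] [0.538  0.0359 0.    ]
stand top 0.9 [380.8 237.8] [0.5286 0.0325 0.    ]
spindle_tip scene 0.94 [366.1 205.4] [0.5318 0.0326 0.078 ]
spindle_tip top 0.87 [387.7 232.9] [0.5268 0.0287 0.078 ]
spindle_tip top 0.51 [263.2 200.3] [0.5868 0.2837 0.078 ]
tape_roll scene 0.68 [363.7 228.7] [0.5273 0.0406 0.032 ]
tape_roll top 0.58 [380.8 232.4] [0.5351 0.0368 0.032 ]
eraser scene 0.91 [198.6 343.2] [0.5506 0.4011 0.    ]
eraser top 0.44 [213.1 222.3] [0.552  0.3974 0.    ]
pencil_sharpener scene 0.43 [310.2 322.7] [0.4578 0.2524 0.    ]
pencil_sharpener top 0.38 [282.3 266.1] [0.461  0.2437 0.    ]
blue_roll scene 0.71 [381.2 317.3] [0.3839 0.1659 0.    ]
blue_roll top 0.6 [422.5 176.8] [ 0.6682 -0.0594  0.    ]
blue_roll top 0.46 [318.7 304.5] [0.3814 0.1635 0.    ]
notes scene 0.61 [337.6 193. ] [ 0.6724 -0.0498  0.    ]
notes top 0.66 [422.5 176.1] [ 0.6698 -0.0594  0.    ]
```

View pics/scene0.png

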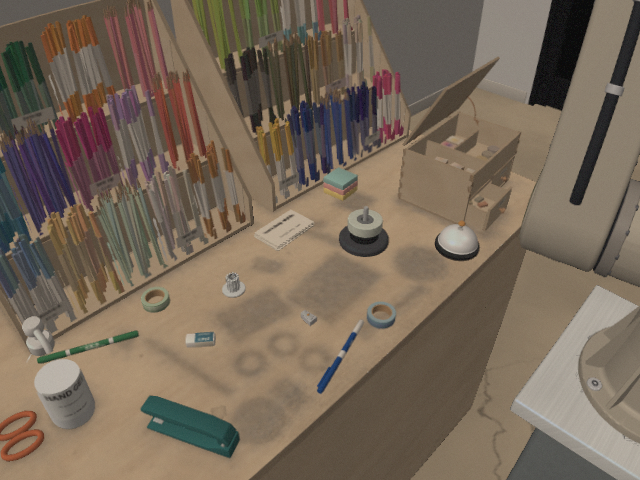

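View pics/top0.png

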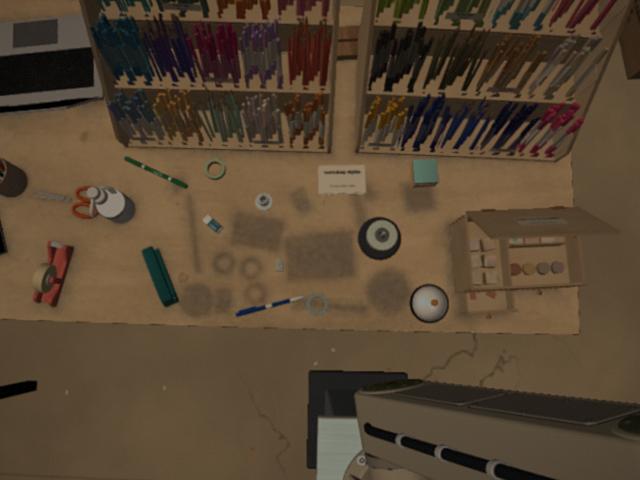

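Run:
```python
from h import *
from scipy.spatial.transform import Rotation as R
s=env.get_state(); q=s["orientation"]; print(np.round(R.from_quat([*q[1:],q[0]]).as_matrix(),3))
p=optics.read_camera("top"); q=optics.read_camera("scene")
for n,uv,uv2 in [("boxlid farL",(470,210),(498,59)),("lid right",(615,232),(498,59)),("bell",(433,302),(461,226)),("cap hubtop",(262.5,199),(232,276)),("notes",(426,168),(341,176)),]:
  print(n,*[np.round(x,3) for x in tri([ray(p,uv),ray(q,uv2)])], np.round(atz(p,uv,0),3))
for n,a in [("top",p),("scene",q)]:
  b=[(215,135,130,130),(330,190,130,130)][n=="top"] if 0 else None
c=[(p["pixels"][170:230,230:300]),(p["pixels"][200:280,340:420])]
c=[cv2.resize(x,(400,400),interpolation=cv2.INTER_CUBIC) for x in c]; cv2.imwrite("pics/c1.png",np.hstack(c))
c=[(q["pixels"][260:310,205:265]),(q["pixels"][190:260,325:400])]
c=[cv2.resize(x,(400,400),interpolation=cv2.INTER_CUBIC) for x in c]; cv2.imwrite("pics/c2.png",np.hstack(c))
```

```text
[[ 0.     0.307 -0.952]
 [-0.    -0.952 -0.307]
 [-1.     0.     0.   ]]
boxlid farL [ 0.461 -0.082  0.352] [0.064 0.064] [ 0.596 -0.165  0.   ]
lid right [ 0.508 -0.341  0.263] [0.001 0.001] [ 0.557 -0.493  0.   ]
bell [ 0.391 -0.069  0.05 ] [0. 0.] [ 0.393 -0.081  0.   ]
cap hubtop [0.6   0.29  0.034] [0.001 0.001] [0.607 0.292 0.   ]
notes [ 0.676 -0.061  0.036] [0.002 0.002] [ 0.689 -0.067 -0.   ]
```

View pics/c1.png

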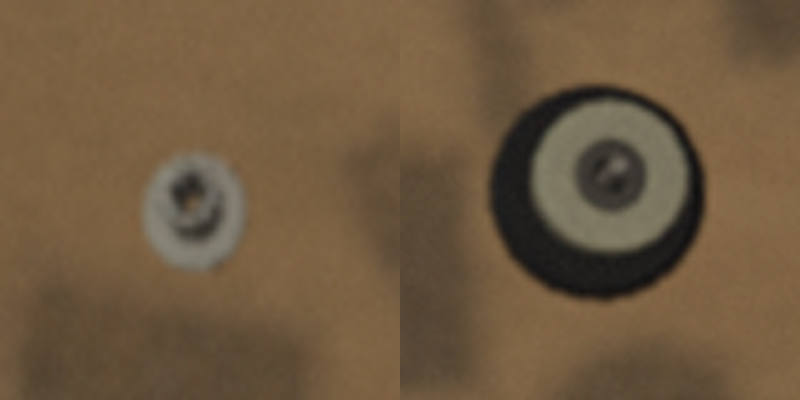

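View pics/wrist0.png

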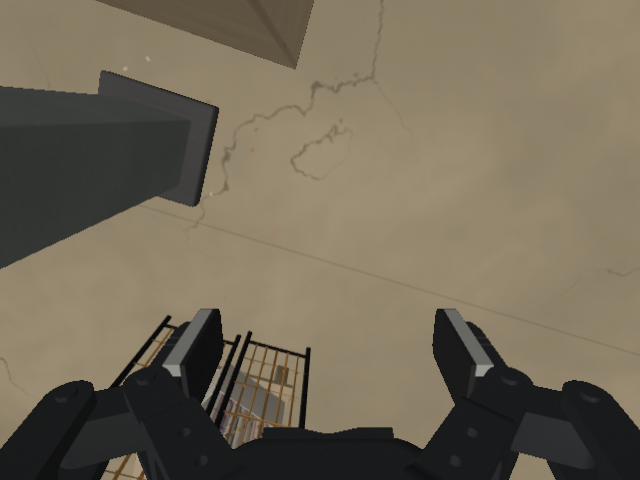

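{"op": "servo_tool", "data": {
  "moves": [
    [-3.5, -1.5, -1, 0, -1],
    [-3.5, -2, -2, 0, -1],
    [-3, -2.5, -2, 0, -1],
    [-1, -3, -2.2, 0, -1],
    [0, -3, -2.4, 0, -1],
    [0, -3, -2.4, 0, -1],
    [0, -3, -2.4, 0, -1],
    [0, -3, -2.4, 0, -1],
    [0, -2, -2, 0, -1],
    [0, -1.5, -2, 0, -1]
  ]
}}

```text
clock: 2.7
tcp_pos: [0.2994, -0.2492, 0.3416]
orientation: [0.11, 0.699, 0.11, -0.698]
wrist_force: [-0.8, -1.3, -0.1]
finger_gap: 0.0853
```

Run:
```python
from h import *
s=env.get_state(); print({k:np.round(v,3).tolist() for k,v in s.items()})
```

```text
{'clock': 2.7, 'joint_pos': [-0.901, -0.06, -0.119, 1.511, -0.0, 1.929], 'qvel': [0.493, -0.034, -0.031, -0.005, -0.001, 0.492], 'tau': [-2.456, -27.068, 29.931, 0.227, -0.007, -0.515], 'tcp_pos': [0.299, -0.249, 0.342], 'orientation': [0.11, 0.699, 0.11, -0.698], 'wrist_force': [-0.78, -1.323, -0.107], 'ft_torque': [0.024, -0.017, 0.037], 'finger_gap': 0.085}
```

```bash
cat >> h.py <<'E'
from scipy.spatial.transform import Rotation as Rot
def Rt(s=None):
    q=(s or env.get_state())["orientation"]; return Rot.from_quat([*q[1:],q[0]]).as_matrix()
def plan(target,turn,n,s=None):
    """tool-frame rows to go straight to target with total turn over n rows"""
    s=s or env.get_state(); M=Rt(s); d=(np.array(target)-s["tcp_pos"])/n
    for i in range(n):
        print(np.round(M.T@d*100,2).tolist()+[round(turn/n,3)]); M=M@Rot.from_rotvec([turn/n,0,0]).as_matrix()
E
python3 - <<'E'
from h import *
plan((0.56,0.20,0.28),-1.0,10)
E
```

```text
[0.61, -3.48, -3.86, -0.1]
[0.61, -3.07, -4.19, -0.1]
[0.61, -2.64, -4.47, -0.1]
[0.61, -2.18, -4.71, -0.1]
[0.61, -1.7, -4.91, -0.1]
[0.61, -1.2, -5.05, -0.1]
[0.61, -0.69, -5.15, -0.1]
[0.61, -0.17, -5.19, -0.1]
[0.61, 0.35, -5.18, -0.1]
[0.61, 0.86, -5.12, -0.1]
```

{"op": "servo_tool", "data": {
  "moves": [
    [0, -3.5, -3.9, -0.1, -1],
    [0, -3.1, -4.2, -0.1, -1],
    [0, -2.6, -4.5, -0.1, -1],
    [0, -2.2, -4.7, -0.1, -1],
    [0, -1.7, -4.9, -0.1, -1],
    [1, -1.2, -5.0, -0.1, -1],
    [1, -0.7, -5.1, -0.1, -1],
    [1.5, -0.2, -5.2, -0.1, -1],
    [2, 0.3, -4.5, -0.1, -1],
    [2, 0.6, -3, -0.1, -1]
  ]
}}

```text
clock: 3.95
tcp_pos: [0.5468, 0.176, 0.2655]
orientation: [0.433, 0.559, 0.433, -0.559]
wrist_force: [-0.5, -0.3, 0.4]
finger_gap: 0.0853
```

Run:
```python
from h import *
s=env.get_state(); print({k:np.round(s[k],3).tolist() for k in ["clock","joint_pos","tcp_pos","qvel"]}); print(np.round(Rt(s),3))
p=optics.read_camera("wrist"); cv2.imwrite("pics/w1.png",p["pixels"])
print(proj(p,(0.602,0.289,0.0)),proj(p,(0.53,0.033,0.078)))
for t,z in [("push_cap",0),("stand",0),("spindle_tip",.078)]:
  for d in models.pinpoint(t,p)[:2]: print(t,round(d["conf"],2),np.round(d["location"],1),np.round(atz(p,d["location"],z),4))
```

```text
{'clock': 3.95, 'joint_pos': [0.172, 0.306, 0.119, 1.383, -0.0, 1.997], 'tcp_pos': [0.547, 0.176, 0.265], 'qvel': [0.319, 0.372, 0.116, -0.253, -0.007, -0.467]}
[[ 0.     0.968 -0.251]
 [ 0.    -0.251 -0.968]
 [-1.     0.    -0.   ]]
[352.97877891  70.05989476] [347.0956088  340.79968877]
push_cap 0.71 [352.9  69.7] [0.602  0.2893 0.    ]
stand 0.79 [339. 305.] [0.5239 0.0335 0.    ]
spindle_tip 0.61 [342.6 337.1] [0.5265 0.0385 0.078 ]
```

View pics/w1.png

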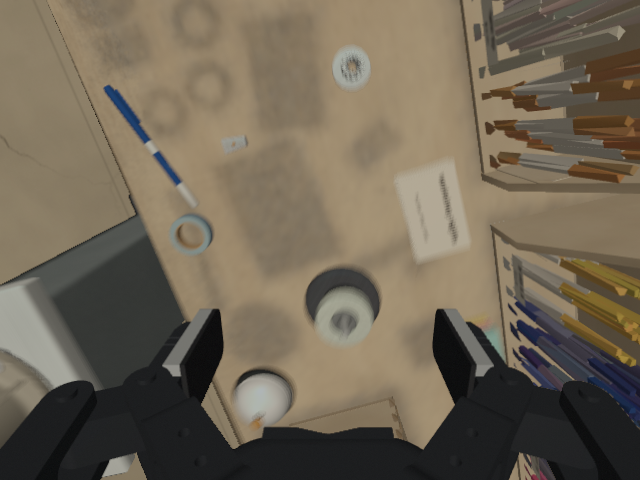

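Run:
```python
from h import *
plan((0.602,0.289,0.12),0,8)
```

```text
[1.82, 0.32, -1.57, 0.0]
[1.82, 0.32, -1.57, 0.0]
[1.82, 0.32, -1.57, 0.0]
[1.82, 0.32, -1.57, 0.0]
[1.82, 0.32, -1.57, 0.0]
[1.82, 0.32, -1.57, 0.0]
[1.82, 0.32, -1.57, 0.0]
[1.82, 0.32, -1.57, 0.0]
```

{"op": "servo_tool", "data": {
  "moves": [
    [1.8, 0.3, -1.2, 0, -1],
    [1.8, 0.3, -1.5, 0, -1],
    [1.8, 0.3, -1.6, 0, -1],
    [1.8, 0.3, -1.6, 0, -1],
    [1.8, 0.3, -1.6, 0, -1],
    [1.8, 0.3, -1.6, 0, -1],
    [1.5, 0.2, -1.2, 0, -1],
    [0, 0, 0, 0, -1],
    [0, 0, 0, 0, -1],
    [0, 0, 0, 0, -1]
  ]
}}

```text
clock: 5.4
tcp_pos: [0.5922, 0.2682, 0.1443]
orientation: [0.431, 0.561, 0.431, -0.56]
wrist_force: [0.2, 1.1, -0.3]
finger_gap: 0.0855
```

Run:
```python
from h import *
s=env.get_state(); print({k:np.round(s[k],4).tolist() for k in ["clock","joint_pos","tcp_pos","wrist_force"]}); print(np.round(Rt(s),3))
p=optics.read_camera("wrist"); cv2.imwrite("pics/w2.png",p["pixels"])
for t,z in [("push_cap",0),("stand",0),("spindle_tip",.078)]:
  for d in models.pinpoint(t,p)[:2]: print(t,round(d["conf"],2),np.round(d["location"],1),np.round(atz(p,d["location"],z),4))
X=(0.602,0.289)
for z in (0,.03): print(proj(p,(*X,z)))
plan((0.602,0.289,0.1),0,1)
```

```text
{'clock': 5.4, 'joint_pos': [0.3019, 0.4918, 0.0995, 1.1769, -0.0002, 2.1323], 'tcp_pos': [0.5922, 0.2682, 0.1443], 'wrist_force': [0.2271, 1.099, -0.3478]}
[[ 0.002  0.967 -0.257]
 [ 0.    -0.257 -0.967]
 [-1.     0.001 -0.001]]
push_cap 0.96 [330.2 193.3] [0.5992 0.2885 0.    ]
spindle_tip 0.6 [437. 356.] [0.6435 0.1793 0.078 ]
[333.55374511 191.80730876]
[334.3036419  200.14728287]
[4.4, 0.42, -2.26, 0.0]
```

View pics/w2.png

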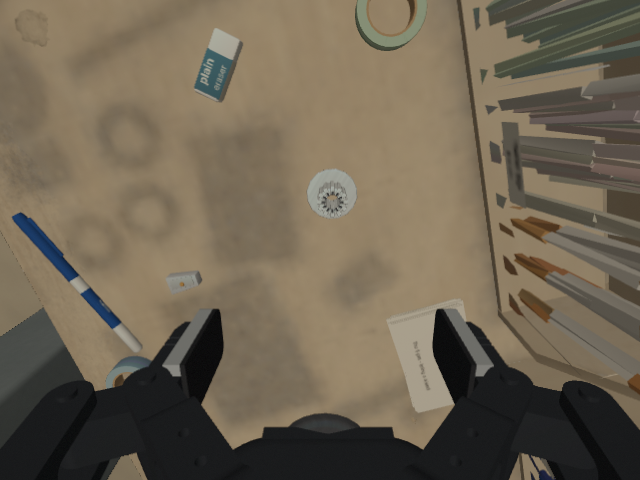

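{"op": "servo_tool", "data": {
  "moves": [
    [1, 0.1, -0.5, 0, -1],
    [1.5, 0.1, -0.6, 0, -1],
    [1.5, 0.1, -0.6, 0, -1],
    [1.5, 0, -0.5, 0, -1],
    [1.5, 0, 0, 0, -1],
    [1.4, 0, 0, 0, -1],
    [0, 0, 0, 0, -1],
    [0, 0, 0, 0, -1],
    [0, 0, 0, 0, -1],
    [0, 0, 0, 0, -1]
  ]
}}

```text
clock: 6.85
tcp_pos: [0.6008, 0.2891, 0.06]
orientation: [0.431, 0.561, 0.431, -0.56]
wrist_force: [0.4, -1.1, -0.3]
finger_gap: 0.0852
```

Run:
```python
from h import *
s=env.get_state(); print({k:np.round(s[k],4).tolist() for k in ["clock","joint_pos","tcp_pos","wrist_force"]}); print(np.round(Rt(s),3))
p=optics.read_camera("wrist"); cv2.imwrite("pics/w3.png",p["pixels"])
for t,z in [("push_cap",0)]:
  for d in models.pinpoint(t,p)[:2]: print(t,round(d["conf"],2),np.round(d["location"],1),np.round(atz(p,d["location"],z),4))
  for d in models.outline_of(t,p)[:1]: print(d["conf"],d["location"],[ (np.nonzero(d["pixels"].any(a))[0][[0,-1]]) for a in (0,1)])
```

```text
{'clock': 6.85, 'joint_pos': [0.3282, 0.5779, 0.0274, 1.0191, -0.0001, 2.1581], 'tcp_pos': [0.6008, 0.2891, 0.06], 'wrist_force': [0.3744, -1.0847, -0.3216]}
[[ 0.001  0.967 -0.256]
 [ 0.    -0.256 -0.967]
 [-1.     0.001 -0.001]]
push_cap 0.76 [325.8 257.9] [0.599  0.2896 0.    ]
0.71 [326.7, 259.8] [array([295, 361]), array([230, 299])]
```

View pics/w3.png

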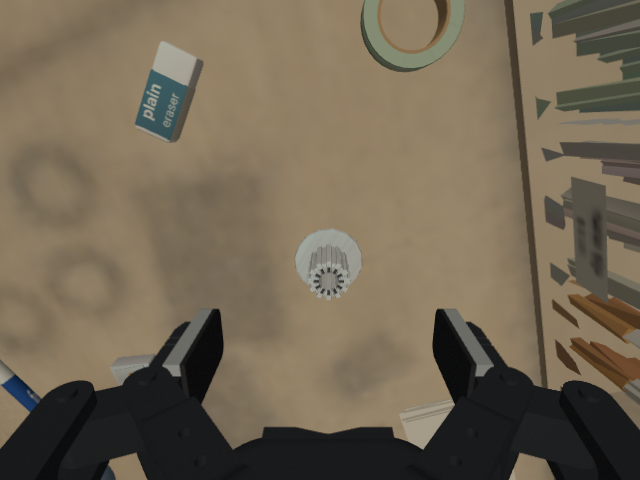

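Run:
```python
from h import *
p=optics.read_camera("wrist")
print(atz(p,(328,261.5),.003),atz(p,(328,281),.03),proj(p,env.get_state()["tcp_pos"]))
print(tri([ray(p,(328,281))]) if 0 else "")
```

```text
[0.59971579 0.28838518 0.003     ] [0.59971126 0.28863217 0.03      ] [329.58965823 308.87086014]
```

{"op": "servo_tool", "data": {
  "moves": [
    [0.8, -0.1, 0.1, 0, -1],
    [1, 0, 0, 0, -1],
    [1, 0, 0, 0, -1],
    [1, 0, 0, 0, -1],
    [0.9, 0, 0, 0, -1],
    [0.5, 0, 0, 0, -1],
    [0, 0, 0, 0, -1],
    [0, 0, 0, 0, -1],
    [0, 0, 0, 0, -1],
    [0, 0, 0, 0, -1]
  ],
  "grip_force": 50
}}

```text
clock: 8.3
tcp_pos: [0.5993, 0.2883, 0.0076]
orientation: [0.431, 0.561, 0.431, -0.56]
wrist_force: [0.4, -0.2, 0.5]
finger_gap: 0.0858
```

{"op": "servo_tool", "data": {
  "moves": [
    [0, 0, 0, 0, 1],
    [0, 0, 0, 0, 1],
    [0, 0, 0, 0, 1],
    [0, 0, 0, 0, 1],
    [0, 0, 0, 0, 1],
    [0, 0, 0, 0, 1],
    [0, 0, 0, 0, 1],
    [0, 0, 0, 0, 1],
    [0, 0, 0, 0, 1],
    [0, 0, 0, 0, 1]
  ],
  "grip_force": 50
}}

```text
clock: 9.55
tcp_pos: [0.5993, 0.2883, 0.0074]
orientation: [0.431, 0.561, 0.431, -0.56]
wrist_force: [-0.2, -0.5, 3.0]
finger_gap: 0.0202
```

Run:
```python
from h import *
s=env.get_state(); print({k:np.round(s[k],4).tolist() for k in ["clock","tcp_pos","wrist_force","ft_torque","finger_gap"]})
p=optics.read_camera("wrist"); cv2.imwrite("pics/w4.png",p["pixels"])
```

```text
{'clock': 9.55, 'tcp_pos': [0.5993, 0.2883, 0.0074], 'wrist_force': [-0.1936, -0.4799, 3.0472], 'ft_torque': [0.0093, 0.0295, -0.0006], 'finger_gap': 0.0202}
```

View pics/w4.png

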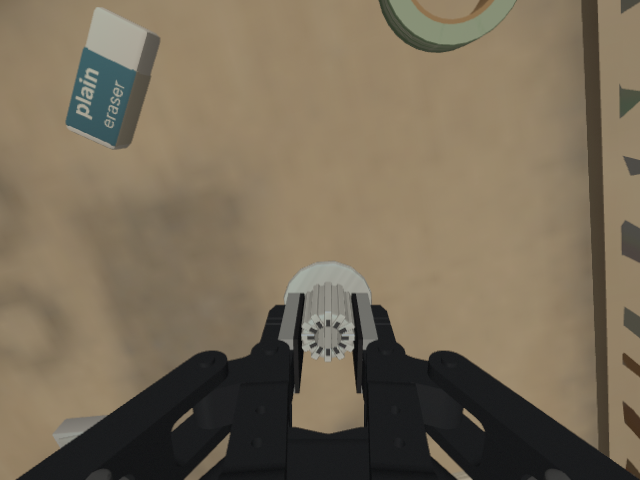

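Run:
```python
from h import *
p=optics.read_camera("wrist"); print(atz(p,(328.5,338),.03), env.get_state()["tcp_pos"])
s=env.get_state(); M=Rt(s)
print(M.T@(np.array([.515,-.02,.17])-s["tcp_pos"]))
c=p["pixels"][240:400,250:410]; cv2.imwrite("pics/w4c.png",cv2.resize(c,(640,640),interpolation=cv2.INTER_CUBIC)[:600])
```

```text
[0.59878595 0.28884776 0.03      ] [0.59921518 0.28830487 0.00738509]
[-0.16264421 -0.00240378  0.31957594]
```

View pics/w4c.png

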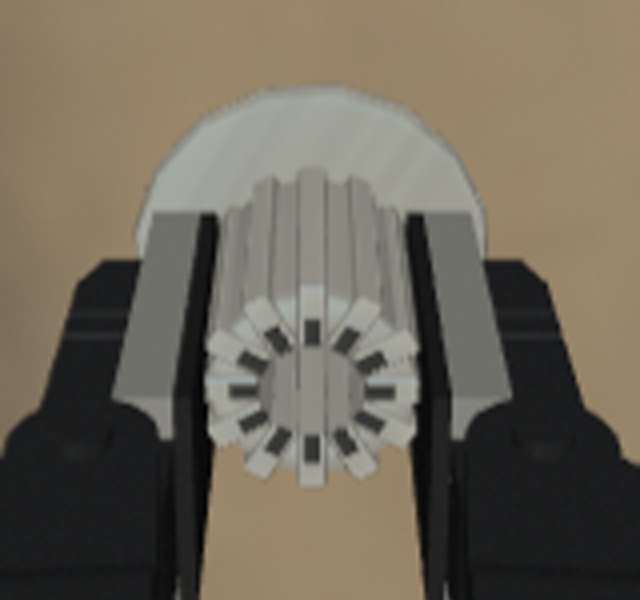

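{"op": "servo_tool", "data": {
  "moves": [
    [-1.5, 0, 0, 0, 1],
    [-3, 0, 0, 0, 1],
    [-4, 0, 0.5, 0, 1],
    [-4, 0, 2.5, 0, 1],
    [-3, 0, 4.5, 0, 1],
    [-0.8, 0, 5, 0, 1],
    [0, 0, 5, 0, 1],
    [0, 0, 5, 0, 1],
    [0, -0.1, 5, 0, 1],
    [0, -0.1, 3.5, 0, 1]
  ]
}}

```text
clock: 10.9
tcp_pos: [0.5169, -0.0127, 0.1711]
orientation: [-0.431, -0.561, -0.431, 0.561]
wrist_force: [0.2, -0.0, -0.6]
finger_gap: 0.02
```

{"op": "servo_tool", "data": {
  "moves": [
    [0, 0, 0.8, 0, 1],
    [0, 0, 0, 0, 1],
    [0, 0, 0, 0, 1],
    [0, 0, 0, 0, 1],
    [0, 0, 0, 0, 1],
    [0, 0, 0, 0, 1],
    [0, 0, 0, 0, 1],
    [0, 0, 0, 0, 1],
    [0, 0, 0, 0, 1],
    [0, 0, 0, 0, 1]
  ]
}}

```text
clock: 12.15
tcp_pos: [0.5157, -0.0187, 0.1703]
orientation: [-0.431, -0.56, -0.431, 0.56]
wrist_force: [0.5, 0.1, -0.2]
finger_gap: 0.0202
```

Run:
```python
from h import *
s=env.get_state(); print({k:np.round(s[k],4).tolist() for k in ["clock","joint_pos","tcp_pos","wrist_force","finger_gap"]}); print(np.round(Rt(s),4))
p=optics.read_camera("wrist"); cv2.imwrite("pics/w5.png",p["pixels"])
for t,z in [("spindle_tip",.078),("tape_roll",.032),("stand",0)]:
  for d in models.pinpoint(t,p)[:2]: print(t,round(d["conf"],2),np.round(d["location"],1),np.round(atz(p,d["location"],z),4))
  for d in models.outline_of(t,p)[:1]: print(d["conf"],d["location"],[ (np.nonzero(d["pixels"].any(a))[0][[0,-1]]) for a in (0,1)])
```

```text
{'clock': 12.15, 'joint_pos': [-0.1918, 0.2269, -0.2214, 1.1224, -0.0001, 1.6381], 'tcp_pos': [0.5157, -0.0187, 0.1703], 'wrist_force': [0.5295, 0.1185, -0.16], 'finger_gap': 0.0202}
[[ 0.000e+00  9.666e-01 -2.563e-01]
 [-1.000e-04 -2.563e-01 -9.666e-01]
 [-1.000e+00  0.000e+00  1.000e-04]]
spindle_tip 0.79 [319.5 155.9] [0.5243 0.0366 0.078 ]
0.79 [319.2, 143.8] [array([267, 381]), array([ 85, 203])]
tape_roll 0.94 [324.6 151.4] [0.5267 0.0344 0.032 ]
0.8 [323.8, 141.4] [array([278, 368]), array([104, 197])]
stand 0.77 [323.  148.1] [0.5251 0.0346 0.    ]
0.88 [323.7, 144.3] [array([266, 381]), array([ 85, 203])]
```

View pics/w5.png

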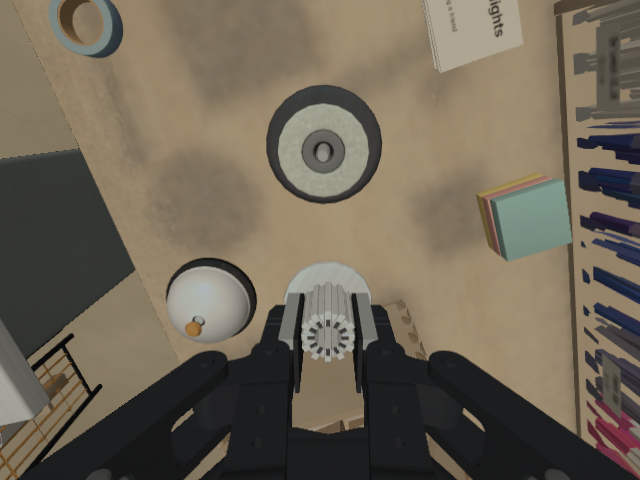

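Run:
```python
from h import *
im=cv2.imread("pics/w5.png")
c=im[120:180,290:360]; cv2.imwrite("pics/w5c.png",cv2.resize(c,(700,600),interpolation=cv2.INTER_CUBIC))
```

```text
(no output)
```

View pics/w5c.png

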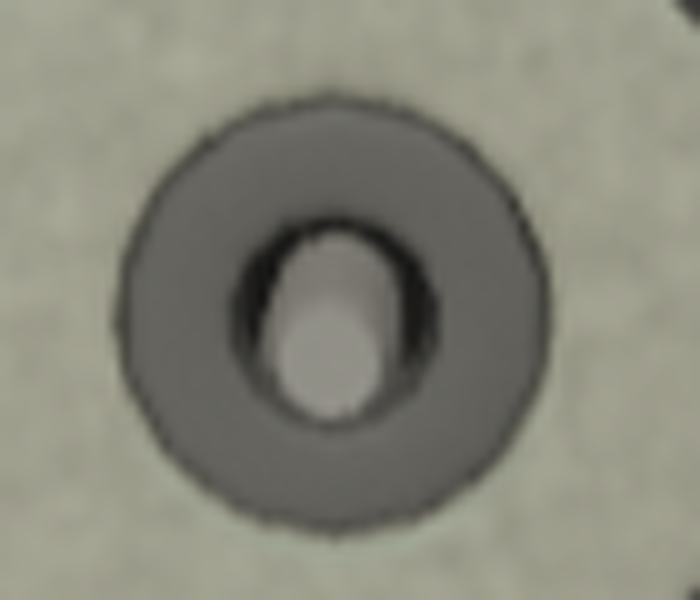

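Run:
```python
from h import *
p=optics.read_camera("wrist"); s=env.get_state()
tip=atz(p,(322.9,156.1),.078); rt=atz(p,(323.3,151.3),.052); ft=atz(p,(323.6,144.2),.013)
hub=atz(p,(328,337.5),s["tcp_pos"][2]+.0226)
print(tip,rt,ft,"hub",hub,s["tcp_pos"])
t=optics.read_camera("top");q=optics.read_camera("scene")
for n,a in [("top",t),("scene",q)]:
  u=proj(a,tip); v=proj(a,(tip[0],tip[1],.052)); print(n,u,v)
  x,y=np.round(u).astype(int); c=a["pixels"][y-20:y+20,x-20:x+20]; c=cv2.resize(c,(400,400),interpolation=cv2.INTER_CUBIC); w=((u-[x-20,y-20]+.5)*10).astype(int); cv2.circle(c,tuple(int(k) for k in w),4,(0,0,255),1)
  globals()["c_"+n]=c
cv2.imwrite("pics/ts.png",np.hstack([c_top,c_scene]))
M=Rt(s); print("move tool cm",M.T@(tip-hub)*100)
```

```text
[0.5262729  0.03597974 0.078     ] [0.52640436 0.03651671 0.052     ] [0.52675014 0.0384074  0.013     ] hub [ 0.5151253  -0.01782046  0.1928719 ] [ 0.51569093 -0.01860305  0.1702719 ]
top [384.12043853 233.06949482] [382.40840282 235.06414229]
scene [367.27194233 207.43159846] [366.40434081 219.11663133]
move tool cm [11.48665831 -0.30016591 -5.48720526]
```

View pics/ts.png

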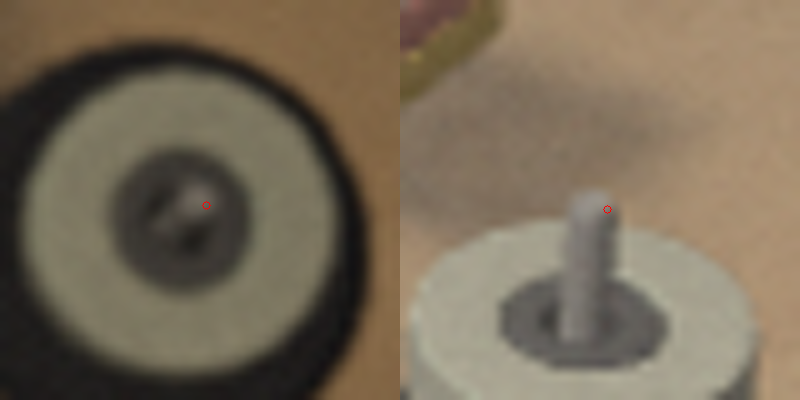

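{"op": "servo_tool", "data": {
  "moves": [
    [0.5, -0.1, -0.4, 0, 1],
    [1, -0.1, -0.5, 0, 1],
    [1, -0.1, -0.5, 0, 1],
    [1, 0, -0.5, 0, 1],
    [1, 0, -0.5, 0, 1],
    [0.5, 0, 0, 0, 1],
    [0, 0, 0, 0, 1],
    [0, 0, 0, 0, 1],
    [0, 0, 0, 0, 1],
    [0, 0, 0, 0, 1]
  ]
}}

```text
clock: 13.9
tcp_pos: [0.5192, 0.0052, 0.1206]
orientation: [0.431, 0.561, 0.431, -0.56]
wrist_force: [-0.4, 0.6, -0.1]
finger_gap: 0.02
```

Run:
```python
from h import *
import pickle
s=env.get_state(); print({k:np.round(s[k],4).tolist() for k in ["clock","tcp_pos","wrist_force"]})
p=optics.read_camera("wrist"); t=optics.read_camera("top"); q=optics.read_camera("scene")
pickle.dump((s,p,t,q),open("v6.pkl","wb"))
cv2.imwrite("pics/w6.png",p["pixels"])
c=p["pixels"][190:290,260:390]; cv2.imwrite("pics/w6c.png",cv2.resize(c,(780,600),interpolation=cv2.INTER_CUBIC))
c=t["pixels"][195:275,340:420]; d=q["pixels"][140:270,310:440]
cv2.imwrite("pics/ts6.png",np.hstack([cv2.resize(k,(400,400),interpolation=cv2.INTER_CUBIC) for k in (c,d)]))
for pp in [p]:
  for d in models.outline_of("stand",pp)[:1]: print(d["conf"],d["location"],[ (np.nonzero(d["pixels"].any(a))[0][[0,-1]]) for a in (0,1)])
```

```text
{'clock': 13.9, 'tcp_pos': [0.5192, 0.0052, 0.1206], 'wrist_force': [-0.3542, 0.6438, -0.1431]}
```

View pics/w6.png

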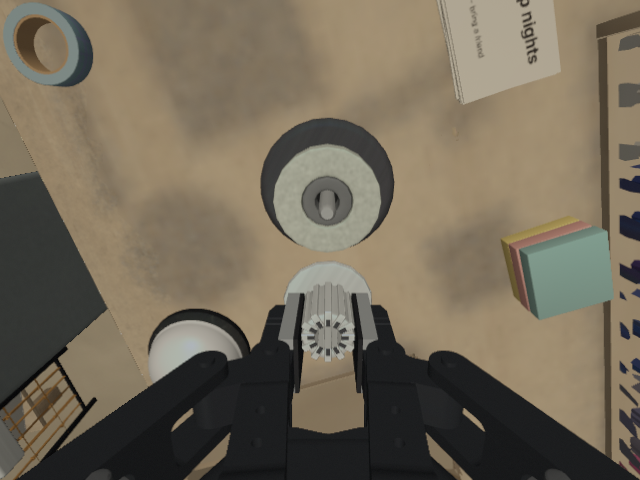

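View pics/w6c.png

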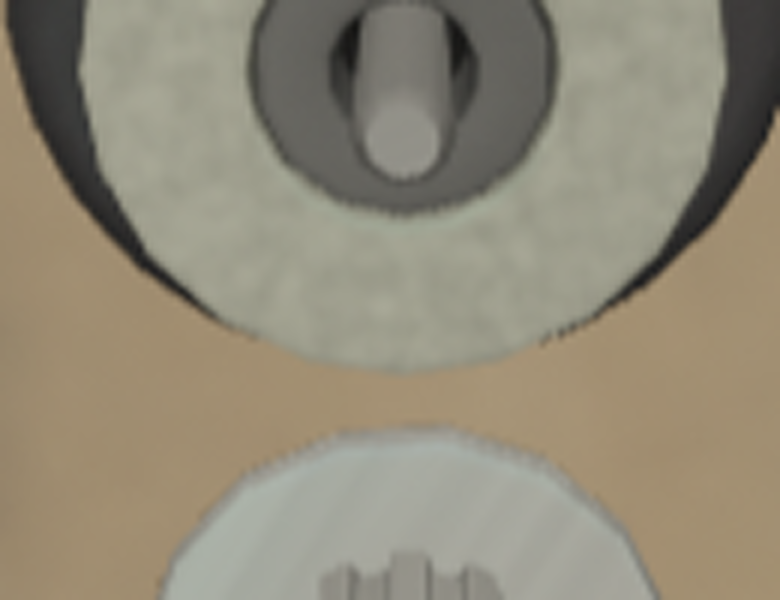

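View pics/ts6.png

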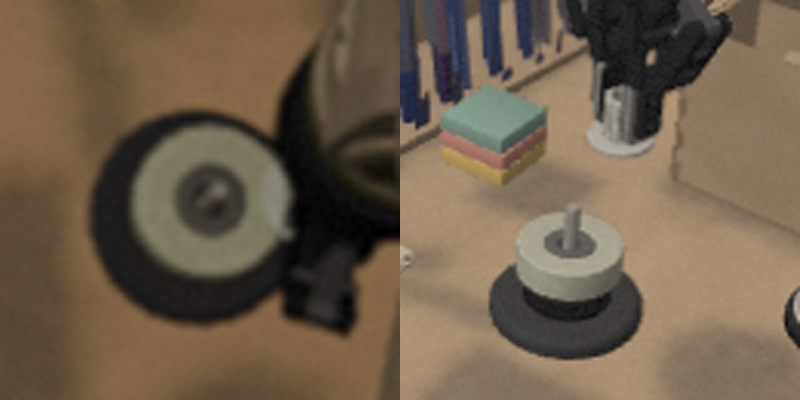

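```bash
cat > fit.py <<'E'
from h import *
import pickle
from scipy.optimize import least_squares
s,p,t,q=pickle.load(open("v6.pkl","rb"))
M=Rt(s); T=np.eye(4); T[:3,:3]=M; T[:3,3]=s["tcp_pos"]
C=np.array(p["extrinsics"])@T   # tcp->cam
def pj(tcp,X,r,tr):
    E=np.eye(4);E[:3,:3]=Rot.from_rotvec(r).as_matrix();E[:3,3]=tr
    Tw=np.eye(4);Tw[:3,:3]=M;Tw[:3,3]=tcp
    pp=dict(p); pp["extrinsics"]=E@C@np.linalg.inv(Tw); return proj(pp,X)
t3=(.6008,.2891,.0600); t4=(.5993,.2883,.0074); t5=(.5157,-.0187,.1703); t6=(.5192,.0052,.1206)
cam_dir=-M[:,2]
def res(v,w=1):
    r,tr=v[:3],v[3:6]; st=v[6:8]; cp=v[8:10]; g=v[10:12]  # stand, cap on counter before, cap after grip
    o=[]
    o+=[pj(t5,(*st,.078),r,tr)-(322.9,156.1), pj(t6,(*st,.078),r,tr)-(326.9,213.3)]
    o+=[(pj(t5,(*st,.013),r,tr)-(323.6,144.2))]
    o+=[pj(t3,(*cp,.003),r,tr)-(328,261.5), pj(t3,(*cp,.03),r,tr)-(328,281)]
    o+=[pj(t4,(*g,.03),r,tr)-(328,337.5)]
    o+=[np.array([0,pj(t4,np.array([*g,.0])+.02*cam_dir,r,tr)[1]-261.5])]
    o=np.concatenate(o)
    return np.concatenate([o, r/.012, tr/.002])
x0=np.zeros(12); x0[6:8]=.527,.037; x0[8:10]=.6,.2885; x0[10:12]=.6,.2885
f=least_squares(res,x0); v=f.x
np.set_printoptions(precision=4,suppress=True)
if __name__=="__main__":
    print("rot",v[:3],"tr",v[3:6]); print("stand",v[6:8],"cap",v[8:10],v[10:12]); print(f.fun[:14])
    print("offset cap-tcp",v[10:12]-np.array(t4)[:2])
    J=f.jac; cov=np.linalg.inv(J.T@J); print("sd mm",np.sqrt(np.diag(cov))[6:]*1000)
    rel=np.array([[-1,0],[0,-1]]); 
    tgt=v[6:8]-(v[10:12]-np.array(t4)[:2]); print("TCP target",tgt)
    L=np.zeros((2,12)); L[0,6]=L[1,7]=1; L[0,10]=L[1,11]=-1; print("sd tgt",np.sqrt(np.diag(L@cov@L.T))*1000)
    # uncorrected
    z=np.zeros(3)
E
python3 fit.py
```

```text
rot [ 0.0155 -0.0004 -0.0009] tr [-0.      0.0007 -0.002 ]
stand [0.5252 0.0327] cap [0.5988 0.2842] [0.5975 0.2847]
[-0.1719 -0.8649  0.0946 -0.1494  0.0736  1.2988 -0.0492 -0.3689  0.0435
  0.3324  0.0002  0.9696  0.     -1.0307]
offset cap-tcp [-0.0018 -0.0036]
sd mm [2.6551 2.7214 2.7133 2.8066 2.492  2.6445]
TCP target [0.527  0.0363]
sd tgt [0.9237 0.801 ]
```

{"op": "servo_tool", "data": {
  "moves": [
    [0, 0, -0.5, 0, 1],
    [0, 0, -0.7, 0, 1],
    [0.4, 0, -0.8, 0, 1],
    [0.5, 0, -0.7, 0, 1],
    [0.7, 0, -0.5, 0, 1],
    [0.8, 0, 0, 0, 1],
    [0.4, 0, 0, 0, 1],
    [0, 0, 0, 0, 1],
    [0, 0, 0, 0, 1],
    [0, 0, 0, 0, 1]
  ]
}}

```text
clock: 15.35
tcp_pos: [0.5274, 0.0361, 0.0926]
orientation: [0.431, 0.561, 0.431, -0.56]
wrist_force: [-1.1, 0.2, -0.8]
finger_gap: 0.0197
```

Run:
```python
from h import *
import pickle
s=env.get_state(); print({k:np.round(s[k],4).tolist() for k in ["clock","tcp_pos","wrist_force"]})
p=optics.read_camera("wrist"); t=optics.read_camera("top"); q=optics.read_camera("scene")
pickle.dump((s,p,t,q),open("v7.pkl","wb"))
cv2.imwrite("pics/w7.png",p["pixels"])
c=t["pixels"][195:275,340:420]; d=q["pixels"][170:250,325:405]
cv2.imwrite("pics/ts7.png",np.hstack([cv2.resize(k,(400,400),interpolation=cv2.INTER_CUBIC) for k in (c,d)]))
```

```text
{'clock': 15.35, 'tcp_pos': [0.5274, 0.0361, 0.0926], 'wrist_force': [-1.0976, 0.2232, -0.7853]}
```

View pics/w7.png

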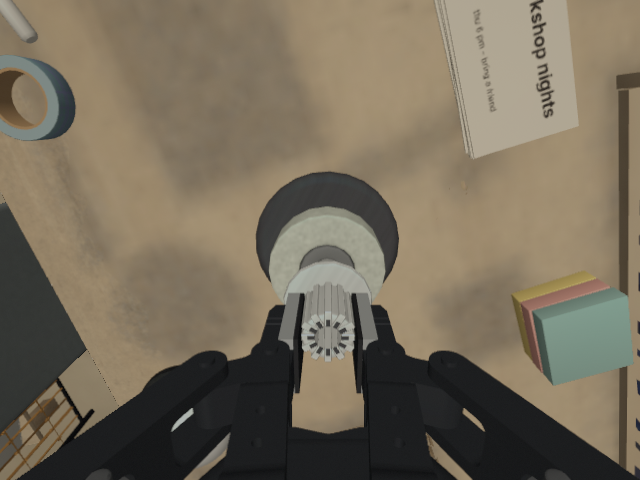

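View pics/ts7.png

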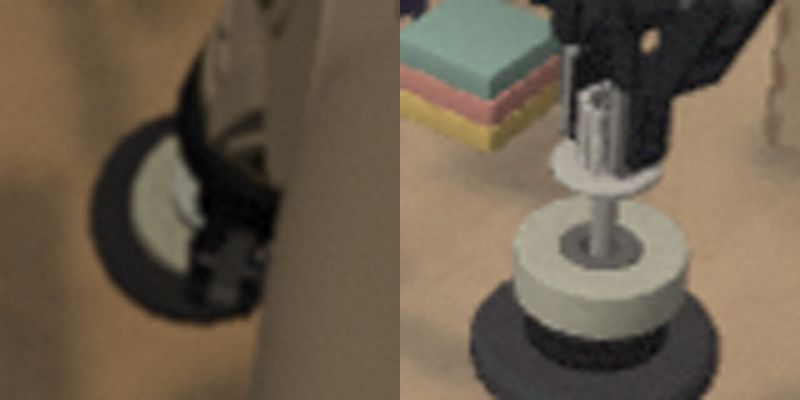

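Run:
```python
from h import *
import pickle
s,p,t,q=pickle.load(open("v7.pkl","rb")); s6,p6,t6,q6=pickle.load(open("v6.pkl","rb"))
A=cv2.resize(q["pixels"][180:230,346:386],(400,500),interpolation=cv2.INTER_CUBIC)
B=cv2.resize(q6["pixels"][180:230,346:386],(400,500),interpolation=cv2.INTER_CUBIC)
cv2.imwrite("pics/z7.png",np.hstack([A,B]))
# expected flange outline if centred on axis: calibrate scene shift from tip
E=np.array(q["extrinsics"])
print(proj(q,(.527,.0365,.078)),proj(q,(.527,.0365,.0852)))
for z in (.0852,.0892):
  P=np.array([proj(q,(.527+.02*np.cos(a),.0365+.02*np.sin(a),z)) for a in np.linspace(0,6.28,60)]); print(z,P.min(0),P.max(0))
```

```text
[366.77238872 207.38914991] [367.01432949 204.08146636]
0.0852 [355.77313444 197.7487238 ] [378.27326762 210.64694246]
0.0892 [355.87802455 195.91261047] [378.43891174 208.78074094]
```

View pics/z7.png

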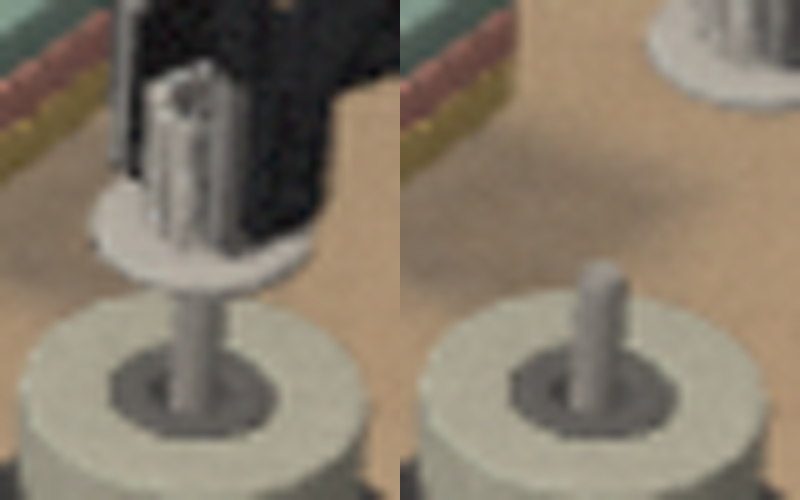

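{"op": "servo_tool", "data": {
  "moves": [
    [0, -0.06, 0, 0, 1],
    [0, 0, 0, 0, 1],
    [0.2, 0, 0, 0, 1],
    [0.2, 0, 0, 0, 1],
    [0.2, 0, 0, 0, 1],
    [0.2, 0, 0, 0, 1],
    [0.2, 0, 0, 0, 1],
    [0, 0, 0, 0, 1],
    [0, 0, 0, 0, 1],
    [0, 0, 0, 0, 1]
  ],
  "grip_force": 80
}}

```text
clock: 16.75
tcp_pos: [0.5267, 0.0364, 0.0824]
orientation: [0.431, 0.56, 0.431, -0.56]
wrist_force: [0.4, -0.0, -0.4]
finger_gap: 0.019
```

```bash
cat > st.py <<'E'
from h import *
s=env.get_state(); print({k:np.round(s[k],4).tolist() for k in ["clock","tcp_pos","wrist_force","ft_torque","finger_gap"]})
q=optics.read_camera("scene");w=optics.read_camera("wrist")
import time
A=cv2.resize(q["pixels"][180:230,346:386],(400,500),interpolation=cv2.INTER_CUBIC)
B=cv2.resize(w["pixels"][150:375,240:420],(400,500),interpolation=cv2.INTER_CUBIC)
import sys; cv2.imwrite(f"pics/{sys.argv[1]}.png",np.hstack([A,B]))
E
python3 st.py s8
```

```text
{'clock': 16.75, 'tcp_pos': [0.5267, 0.0364, 0.0824], 'wrist_force': [0.4417, -0.0177, -0.3829], 'ft_torque': [-0.0198, -0.0813, 0.0147], 'finger_gap': 0.019}
```

View pics/s8.png

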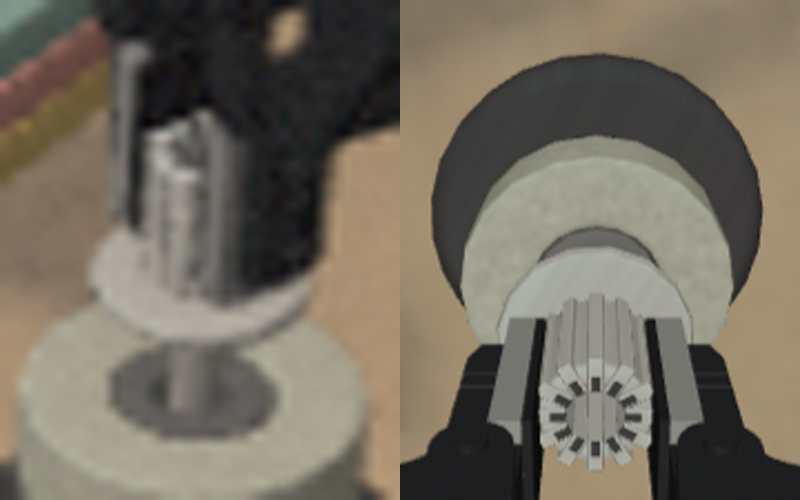

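{"op": "servo_tool", "data": {
  "moves": [
    [0.1, 0, 0, 0, 1],
    [0.1, 0, 0, 0, 1],
    [0.1, 0, 0, 0, 1],
    [0.1, 0, 0, 0, 1],
    [0.1, 0, 0, 0, 1],
    [0.1, 0, 0, 0, 1],
    [0.1, 0, 0, 0, 1],
    [0.1, 0, 0, 0, 1],
    [0, 0, 0, 0, 1],
    [0, 0, 0, 0, 1]
  ]
}}

```text
clock: 18.1
tcp_pos: [0.5267, 0.0362, 0.0743]
orientation: [-0.431, -0.56, -0.431, 0.56]
wrist_force: [1.3, -1.7, -0.2]
finger_gap: 0.0192
```

```bash
python3 st.py s9
```

```text
{'clock': 18.1, 'tcp_pos': [0.5267, 0.0362, 0.0743], 'wrist_force': [1.2679, -1.652, -0.2414], 'ft_torque': [-0.3561, -0.118, -0.0392], 'finger_gap': 0.0192}
```

View pics/s9.png

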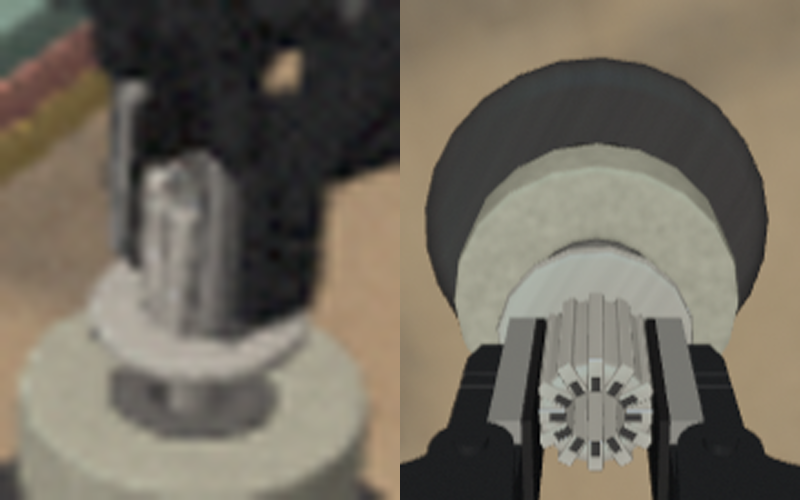

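{"op": "servo_tool", "data": {
  "moves": [
    [0.15, 0.03, 0.03, 0, 1],
    [0.15, 0, 0, 0, 1],
    [0.15, 0, 0, 0, 1],
    [0.15, 0, 0, 0, 1],
    [0.15, 0, 0, 0, 1],
    [0.15, 0, 0, 0, 1],
    [0.15, 0, 0, 0, 1],
    [0.15, 0, 0, 0, 1],
    [0, 0, 0, 0, 1],
    [0, 0, 0, 0, 1]
  ]
}}

```text
clock: 19.45
tcp_pos: [0.5271, 0.0361, 0.0625]
orientation: [0.431, 0.561, 0.431, -0.56]
wrist_force: [0.4, -2.2, 4.7]
finger_gap: 0.0193
```

```bash
python3 st.py s10
```

```text
{'clock': 19.45, 'tcp_pos': [0.5271, 0.0361, 0.0625], 'wrist_force': [0.381, -2.1658, 4.7038], 'ft_torque': [-0.2627, 0.0025, -0.0201], 'finger_gap': 0.0193}
```

View pics/s10.png

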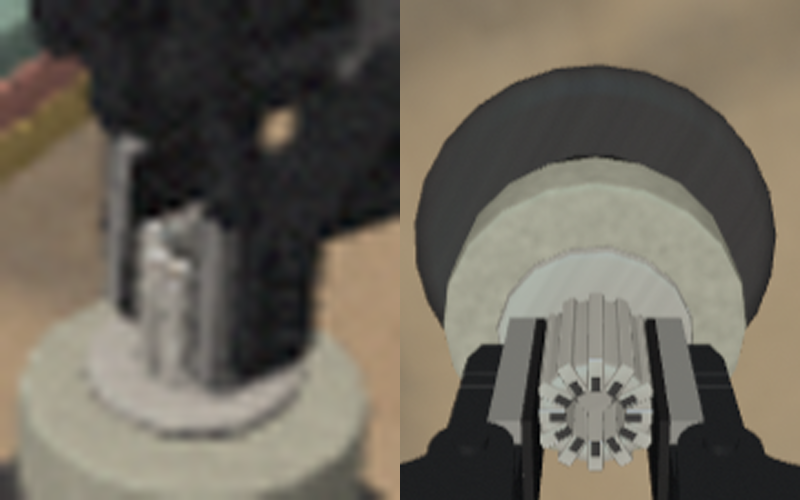

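{"op": "servo_tool", "data": {
  "moves": [
    [0.05, 0, 0.03, 0, 1],
    [0.05, 0, 0, 0, 1],
    [0.05, 0, 0, 0, 1],
    [0.05, 0, 0, 0, 1],
    [0.05, 0, 0, 0, 1],
    [0.05, 0, 0, 0, 1],
    [0.05, 0, 0, 0, 1],
    [0.05, 0, 0, 0, 1],
    [0.03, 0, 0, 0, 1],
    [0, 0, 0, 0, 1]
  ]
}}

```text
clock: 20.8
tcp_pos: [0.527, 0.0359, 0.0583]
orientation: [0.431, 0.561, 0.431, -0.56]
wrist_force: [-0.8, -1.1, 6.9]
finger_gap: 0.0192
```

{"op": "servo_tool", "data": {
  "moves": [
    [0.01, 0, 0, 0, 1],
    [0.01, 0, 0, 0, 1],
    [0.01, 0, 0, 0, 1],
    [0.01, 0, 0, 0, 1],
    [0.01, 0, 0, 0, 1],
    [0, 0, 0, 0, 1],
    [0, 0, 0, 0, 1],
    [0, 0, 0, 0, 1],
    [0, 0, 0, 0, 1],
    [0, 0, 0, 0, 1]
  ]
}}

```text
clock: 22.05
tcp_pos: [0.527, 0.0359, 0.0579]
orientation: [0.431, 0.561, 0.431, -0.56]
wrist_force: [-0.7, -1.2, 6.7]
finger_gap: 0.0189
```

{"op": "servo_tool", "data": {
  "moves": [
    [0.01, 0, 0, 0, 1],
    [0.01, 0, 0, 0, 1],
    [0.01, 0, 0, 0, 1],
    [0.01, 0, 0, 0, 1],
    [0.01, 0, 0, 0, 1],
    [0, 0, 0, 0, 1],
    [0, 0, 0, 0, 1],
    [0, 0, 0, 0, 1],
    [0, 0, 0, 0, 1],
    [0, 0, 0, 0, 1]
  ]
}}

```text
clock: 23.3
tcp_pos: [0.527, 0.0359, 0.0574]
orientation: [0.431, 0.561, 0.431, -0.56]
wrist_force: [-0.4, -1.6, 7.5]
finger_gap: 0.0186
```

{"op": "servo_tool", "data": {
  "moves": [
    [0.01, 0, 0, 0, 1],
    [0.01, 0, 0, 0, 1],
    [0.01, 0, 0, 0, 1],
    [0.01, 0, 0, 0, 1],
    [0.01, 0, 0, 0, 1],
    [0, 0, 0, 0, 1],
    [0, 0, 0, 0, 1],
    [0, 0, 0, 0, 1],
    [0, 0, 0, 0, 1],
    [0, 0, 0, 0, 1]
  ]
}}

```text
clock: 24.55
tcp_pos: [0.527, 0.0359, 0.0569]
orientation: [0.431, 0.561, 0.431, -0.56]
wrist_force: [-0.4, -1.3, 7.0]
finger_gap: 0.0189
```

{"op": "servo_tool", "data": {
  "moves": [
    [0.01, 0, 0, 0, 1],
    [0.01, 0, 0, 0, 1],
    [0.01, 0, 0, 0, 1],
    [0.01, 0, 0, 0, 1],
    [0.01, 0, 0, 0, 1],
    [0.01, 0, 0, 0, 1],
    [0, 0, 0, 0, 1],
    [0, 0, 0, 0, 1],
    [0, 0, 0, 0, 1],
    [0, 0, 0, 0, 1]
  ]
}}

```text
clock: 25.8
tcp_pos: [0.527, 0.0359, 0.0563]
orientation: [0.431, 0.561, 0.431, -0.56]
wrist_force: [0.0, -1.4, 7.2]
finger_gap: 0.0194
```

{"op": "servo_tool", "data": {
  "moves": [
    [0.01, 0, 0, 0, 1],
    [0.01, 0, 0, 0, 1],
    [0.01, 0, 0, 0, 1],
    [0.01, 0, 0, 0, 1],
    [0.01, 0, 0, 0, 1],
    [0.01, 0, 0, 0, 1],
    [0, 0, 0, 0, 1],
    [0, 0, 0, 0, 1],
    [0, 0, 0, 0, 1],
    [0, 0, 0, 0, 1]
  ]
}}

```text
clock: 27.05
tcp_pos: [0.527, 0.0359, 0.0557]
orientation: [0.431, 0.561, 0.431, -0.56]
wrist_force: [-0.7, -1.2, 6.6]
finger_gap: 0.0193
```

{"op": "servo_tool", "data": {
  "moves": [
    [0.01, 0, 0, 0, 1],
    [0.01, 0, 0, 0, 1],
    [0.01, 0, 0, 0, 1],
    [0.01, 0, 0, 0, 1],
    [0.01, 0, 0, 0, 1],
    [0.01, 0, 0, 0, 1],
    [0, 0, 0, 0, 1],
    [0, 0, 0, 0, 1],
    [0, 0, 0, 0, 1],
    [0, 0, 0, 0, 1]
  ]
}}

```text
clock: 28.3
tcp_pos: [0.527, 0.0359, 0.0552]
orientation: [0.431, 0.561, 0.431, -0.56]
wrist_force: [-0.9, -1.1, 6.5]
finger_gap: 0.019
```

```bash
python3 st.py s11
```

```text
{'clock': 28.3, 'tcp_pos': [0.527, 0.0359, 0.0552], 'wrist_force': [-0.8763, -1.059, 6.5382], 'ft_torque': [-0.2046, 0.1796, 0.0087], 'finger_gap': 0.019}
```

View pics/s11.png

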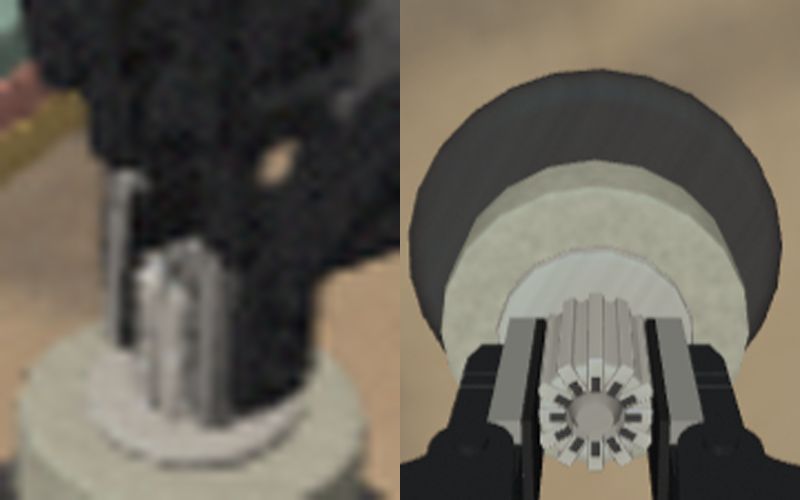

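{"op": "servo_tool", "data": {
  "moves": [
    [0.01, 0, 0, 0, 1],
    [0.01, 0, 0, 0, 1],
    [0.01, 0, 0, 0, 1],
    [0.01, 0, 0, 0, 1],
    [0.01, 0, 0, 0, 1],
    [0.01, 0, 0, 0, 1],
    [0, 0, 0, 0, 1],
    [0, 0, 0, 0, 1],
    [0, 0, 0, 0, 1],
    [0, 0, 0, 0, 1]
  ]
}}

```text
clock: 29.65
tcp_pos: [0.527, 0.0359, 0.0546]
orientation: [0.431, 0.561, 0.431, -0.56]
wrist_force: [-1.4, -0.8, 7.1]
finger_gap: 0.0191
```

{"op": "servo_tool", "data": {
  "moves": [
    [0.01, 0, 0, 0, 1],
    [0.01, 0, 0, 0, 1],
    [0.01, 0, 0, 0, 1],
    [0.01, 0, 0, 0, 1],
    [0.01, 0, 0, 0, 1],
    [0.01, 0, 0, 0, 1],
    [0, 0, 0, 0, 1],
    [0, 0, 0, 0, 1],
    [0, 0, 0, 0, 1],
    [0, 0, 0, 0, 1]
  ]
}}

```text
clock: 30.9
tcp_pos: [0.527, 0.0359, 0.054]
orientation: [0.431, 0.561, 0.431, -0.56]
wrist_force: [-1.3, -1.0, 7.0]
finger_gap: 0.0192
```

{"op": "servo_tool", "data": {
  "moves": [
    [0.01, 0, 0, 0, 1],
    [0.01, 0, 0, 0, 1],
    [0.01, 0, 0, 0, 1],
    [0.01, 0, 0, 0, 1],
    [0.01, 0, 0, 0, 1],
    [0.01, 0, 0, 0, 1],
    [0, 0, 0, 0, 1],
    [0, 0, 0, 0, 1],
    [0, 0, 0, 0, 1],
    [0, 0, 0, 0, 1]
  ]
}}

```text
clock: 32.15
tcp_pos: [0.527, 0.0359, 0.0536]
orientation: [0.431, 0.561, 0.431, -0.56]
wrist_force: [-1.2, -1.2, 8.8]
finger_gap: 0.0187
```

{"op": "servo_tool", "data": {
  "moves": [
    [0.01, 0, 0, 0, 1],
    [0.01, 0, 0, 0, 1],
    [0.01, 0, 0, 0, 1],
    [0, 0, 0, 0, 1],
    [0, 0, 0, 0, 1],
    [0, 0, 0, 0, 1],
    [0, 0, 0, 0, 1],
    [0, 0, 0, 0, 1],
    [0, 0, 0, 0, 1],
    [0, 0, 0, 0, 1]
  ]
}}

```text
clock: 33.4
tcp_pos: [0.527, 0.0359, 0.0536]
orientation: [0.431, 0.561, 0.431, -0.56]
wrist_force: [-2.2, -0.5, 11.9]
finger_gap: 0.0194
```

{"op": "servo_tool", "data": {
  "moves": [
    [0.01, 0, 0, 0, 1],
    [0.01, 0, 0, 0, 1],
    [0.01, 0, 0, 0, 1],
    [0.01, 0, 0, 0, 1],
    [0, 0, 0, 0, 1],
    [0, 0, 0, 0, 1],
    [0, 0, 0, 0, 1],
    [0, 0, 0, 0, 1],
    [0, 0, 0, 0, 1],
    [0, 0, 0, 0, 1]
  ]
}}

```text
clock: 34.65
tcp_pos: [0.5271, 0.0359, 0.0536]
orientation: [0.432, 0.561, 0.431, -0.56]
wrist_force: [-2.9, -0.7, 14.9]
finger_gap: 0.019
```

{"op": "servo_tool", "data": {
  "moves": [
    [0.01, 0, 0, 0, 1],
    [0, 0, 0, 0, 1],
    [0, 0, 0, 0, 1],
    [0, 0, 0, 0, 1],
    [0, 0, 0, 0, 1],
    [0, 0, 0, 0, 1],
    [0, 0, 0, 0, 1],
    [0, 0, 0, 0, 1],
    [0, 0, 0, 0, 1],
    [0, 0, 0, 0, 1]
  ]
}}

```text
clock: 35.9
tcp_pos: [0.5271, 0.0359, 0.0536]
orientation: [0.432, 0.561, 0.431, -0.56]
wrist_force: [-3.3, -1.6, 15.4]
finger_gap: 0.0192
```

{"op": "servo_tool", "data": {
  "moves": [
    [0, 0, 0, 0, -1],
    [0, 0, 0, 0, -1],
    [0, 0, 0, 0, -1],
    [0, 0, 0, 0, -1],
    [0, 0, 0, 0, -1],
    [0, 0, 0, 0, -1],
    [0, 0, 0, 0, -1],
    [0, 0, 0, 0, -1],
    [0, 0, 0, 0, -1],
    [0, 0, 0, 0, -1]
  ]
}}

```text
clock: 37.15
tcp_pos: [0.5267, 0.0358, 0.0521]
orientation: [-0.431, -0.56, -0.431, 0.56]
wrist_force: [0.8, -0.8, -0.5]
finger_gap: 0.0859
```

```bash
python3 st.py s12
```

```text
{'clock': 37.15, 'tcp_pos': [0.5267, 0.0358, 0.0521], 'wrist_force': [0.8201, -0.7658, -0.4808], 'ft_torque': [0.0227, -0.004, 0.0287], 'finger_gap': 0.0859}
```

View pics/s12.png

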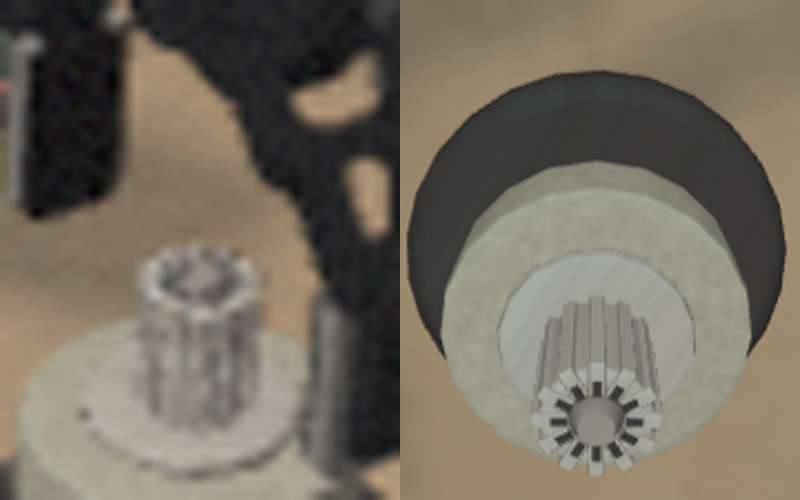

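{"op": "servo_tool", "data": {
  "moves": [
    [-1, 0, 0, 0, -1],
    [-1.5, 0, 0, 0, -1],
    [-2, 0, 0, 0, -1],
    [-2, 0, 0, 0, -1],
    [-2, 0, 0, 0, -1],
    [-1.5, 0, 0, 0, -1],
    [0, 0, 0, 0, -1],
    [0, 0, 0, 0, -1],
    [0, 0, 0, 0, -1],
    [0, 0, 0, 0, -1]
  ]
}}

```text
clock: 38.5
tcp_pos: [0.5263, 0.0358, 0.1514]
orientation: [-0.431, -0.56, -0.432, 0.561]
wrist_force: [-0.1, 0.6, -0.3]
finger_gap: 0.0855
```

```bash
python3 st.py s13
```

```text
{'clock': 38.5, 'tcp_pos': [0.5263, 0.0358, 0.1514], 'wrist_force': [-0.1199, 0.5718, -0.2561], 'ft_torque': [-0.0138, -0.004, 0.0172], 'finger_gap': 0.0855}
```

View pics/s13.png

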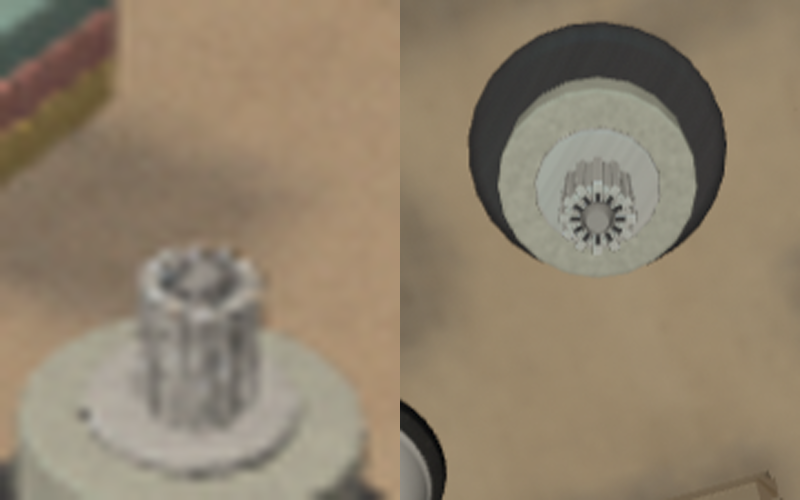

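The cap stands upright and centred on the spindle at scene (366, 208), and its flange lies flat on the sunk roll. The gripper is clear, so I am handing in.

```bash
python3 -c "
from h import *
print(order.hand_in(), env.get_state()['clock'])"
```

```text
the job is handed in; nothing more can be done
the job is handed in; nothing more can be done
```

The cap is on the spindle, pressed down until the roll came up solid. I then released it, raised the arm clear and handed in at about 38.5 s. No verdict is reported, so success is not confirmed.

**Pressing:** I gripped the cap across its hub, set it on the spindle and pressed in steps of about 0.5 mm. The cap slid at about 5 N, then 6.5–7.5 N once the cushion was under it. After about 6 mm of sink the roll stopped moving, with the cap's underside at roughly 46 mm. I ended the press at about 15.4 N in all. I estimate 8–11 N of that was on the roll. The roll force was never measured directly; I subtracted the sliding force from the wrist reading.

**Last checks:** After release the wrist force was near zero. The scene and wrist pictures show the cap upright, the spindle tip centred in the bore, and the flange flat on the roll. I saw nothing else disturbed, but I did not measure the bystanders again. The clamping force that remains was not measured either.

**Disagreements:** The cameras differed by about 2–3 mm on where the spindle tip is. I settled that with a joint fit and by comparing cap and spindle in the same view. Sideways force stayed at 1–3 N while pressing.

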